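# Vent the red keg

## Robot

A 6-joint arm with a two-finger parallel gripper is mounted at the origin on the work surface; the furniture and walls round the work are solid. World frame = base frame: x ahead of the robot, y to its left, z up, the work surface at z = 0. Lengths are in m, angles in rad, forces in N, time in s.
With the tool pointing down it reaches from about 0.35 to 0.775 m from the base axis. Payload 7.3 kg.
Tool frame: the origin (TCP) lies at the centre of the arm's flange, where the gripper is bolted on; the fingertips stand 178 mm ahead of it and the grasp point (between the pads) lies 159 mm ahead of it (tip_extent is the distance from the TCP to the fingertips, in m); z points along the fingers, y is the line along which they close (so a half turn about z gives the same grasp; the last joint's range is limited). The gripper opens to 92 mm and grips with 3 to 60 N. Pads are 19 mm wide; open, the fingers measure 130 mm over their backs; the gripper's body (75 mm by 190 mm) begins 47 mm behind the grasp point.
Start: joints at [1.012, 0.342, 1.524, -0, 1.275, -0.146], TCP at [0.211, 0.481, 0.405] pointing down, gripper open.
Joint ranges: [-2.53, 2.53], [-0.77, 2.02], [0.04, 2.7], [-1, 4.14], [0.28, 2.66], [-3.11, 3.11]. Speed limits (rad/s): [2.57, 2.57, 3.14, 3.14, 3.14, 3.14].

## Interface

Orientations are given as [roll, pitch, yaw] about the fixed x, y, z axes, in that order (R = Rz(yaw) Ry(pitch) Rx(roll)).
In Python, from cell import * gives the robot as it stands.
- The arm moves only by the tool arm_command, never from a script. Its arguments are lists of equal length, an entry for each row: "xyz": the shift along the world's x, y, z in mm, a list of three; "spin": the turn about the world's z in degrees. In form: {"xyz": [[tx, ty, tz], ...], "spin": [spin, ...]}. A call has 1 to 20 rows; each row shifts and turns the commanded pose from where the row before left it; what a row does not reach is not made up. A row lasts 1/10 s, in which the tool goes at most 50 mm and 8.59 degrees, less where a joint would pass 70% of its speed; a pose out of reach is approached as far as the arm can. A call with a gripper value outside its range is refused whole. "jaw" is the opening, from -1 (shut) to 1 (fully open), set as the call begins (left out, the last holds). The fingers move at their own pace and stop on an object; "squeeze" is the grip in N (left out, the last holds). Time passes only in rows, so rows that do not move let the fingers close. It gives the time, the measured TCP pose, the force, the opening and the grip force at its end, in the units of the state.
- observe(): the state, without advancing time (a new reading comes with each control period).
- read_camera(name): name is "side" or "top"; returns a dict with "img" (384x512x3 uint8, red, green, blue), "depth" (384x512 float32, m along the optical axis (not along the pixel's ray), 0 where there is no reading), "fx", "fy", "cx", "cy" (pixels), "dist_coeffs" ([k1, k2, p1, p2, k3] as OpenCV has them; the pictures are not rectified), "world_from_camera" (4x4, takes a point from camera to world coordinates). Camera axes: x right, y up, looking along -z (the intrinsics and any distortion apply to the point x, -y, -z); pixel columns grow to the right and rows downward; lengths in m; the calibration is good to about 2 mm. A picture is of the moment at which its call begins.
- hand_in(): hands the job in; it is judged then, once.
The state is a dict: "time": time; "qpos": joint angles; "qvel": joint speeds; "joint_efforts": joint torques, N m; "tool_pos": TCP position; "tool_rot": TCP orientation; "contact_force": force on the tool from outside, world axes, zero at the start; "torque": the same for the moment, N m; "opening": finger opening in m; "grip_force": force on a finger pad.
Only numpy, scipy, OpenCV 4.12 (cv2) and the standard library are available. Lean on these libraries where they do the work, as an engineer would, in place of code of your own. Each camera call takes 0.05 s, during which the arm holds its last target. There are 200 camera calls.

## Task

Let the pressure out of the keg with the red band: slip the black dust cap off its slanting valve and set it down, not drop it, on the side plate. Then unscrew the little knurled lock nut anticlockwise until it stops, and press the freed pin fully in, hold it there for a second and let it spring back. Leave the nut unscrewed and the cap on the plate, keep the salt shaker and the syrup bottle where they are, and leave the valve of the blue keg, whose cap is already off, alone.

Things in the scene. Friction and masses are not known exactly. Their poses are not given: they have to be found in the camera images.
- keg_red: Small steel drinks keg, 120 mm diameter, 190 mm high, with a red paint band round it, fixed to the worktop. Origin: centre of its underside; z up; its own -x side carries the tap (to 86 mm from the axis) and, on the shoulder, the slanting vent valve. A black cap covers the valve. It may stand at the left or at the right of the worktop.
- red_foot (a point): Foot of the red keg's valve on the shoulder. z: the valve's axis, outwards, 35 deg from vertical towards the keg's -x; y: the keg's y. Along z in mm: boss to 18 (26 mm diameter), thin stem, lock nut 28 to 40 when down, pin tip (8 mm diameter) to 50. But for the gauge, nothing on the keg within 70 mm of the axis is higher than 18 along it.
- red_gauge (a point): Centre of the face of the red keg's pressure gauge: a dark round body 34 mm diameter, fixed beside the valve, its axis parallel to the valve's and 48 mm from it on the keg's +y side; the face is 32 mm up the valve's axis, level with the lock nut. z points outwards.
- red_nut (a joint): Small knurled brass lock nut of the red keg's valve, 16 mm diameter, 12 mm high. Angle in rad: 0 = screwed right down, 3.0 = fully unscrewed at its stop; grows anticlockwise seen from the pin's tip. It stays on the pin and climbs 1.5 mm along the valve's axis per rad; it takes about 0.05 N m. Starts between 0 and 0.4.
- red_pin (a joint): Spring pin of the red keg's valve: metres pressed in along the valve's axis, 0 = out, 0.004 = fully in against a hard stop; about 2 N to start it, 7 N fully in, and it springs back. A nut that is down blocks it; it goes fully in only with the nut turned past 2.7.
- cap_red: Loose black faceted plastic dust cap over the red keg's valve, 24 mm diameter, 38 mm long, 20 g; it slips straight off along the valve's axis. Hollow, open below (bore 19 mm across, 34 mm deep). Origin: centre of the open end; z runs from there to the closed top. On the valve the open end rests on the boss, 18 mm up the axis.
- red_nut_mid (a point): Centre of the red keg's lock nut, at half its height and moving with it; its z is the valve's axis, pointing out towards the tip. Its x and y turn with the nut.
- red_tip (a point): Centre of the flat end of the red keg's pin, moving with the pin; its z is the valve's axis, pointing outwards.
- keg_blue: Small steel drinks keg, 120 mm diameter, 190 mm high, with a blue paint band round it, fixed to the worktop. Origin: centre of its underside; z up; its own -x side carries the tap (to 86 mm from the axis) and, on the shoulder, the slanting vent valve. Its valve has no cap. It may stand at the left or at the right of the worktop.
- blue_foot (a point): Foot of the blue keg's valve on the shoulder. z: the valve's axis, outwards, 35 deg from vertical towards the keg's -x; y: the keg's y. Along z in mm: boss to 18 (26 mm diameter), thin stem, lock nut 28 to 40 when down, pin tip (8 mm diameter) to 50. But for the gauge, nothing on the keg within 70 mm of the axis is higher than 18 along it.
- blue_gauge (a point): Centre of the face of the blue keg's pressure gauge: a dark round body 34 mm diameter, fixed beside the valve, its axis parallel to the valve's and 48 mm from it on the keg's +y side; the face is 32 mm up the valve's axis, level with the lock nut. z points outwards.
- blue_nut (a joint): Small knurled brass lock nut of the blue keg's valve, 16 mm diameter, 12 mm high. Angle in rad: 0 = screwed right down, 3.0 = fully unscrewed at its stop; grows anticlockwise seen from the pin's tip. It stays on the pin and climbs 1.5 mm along the valve's axis per rad; it takes about 0.05 N m. Starts between 0 and 0.4.
- blue_pin (a joint): Spring pin of the blue keg's valve: metres pressed in along the valve's axis, 0 = out, 0.004 = fully in against a hard stop; about 2 N to start it, 7 N fully in, and it springs back. A nut that is down blocks it; it goes fully in only with the nut turned past 2.7.
- plate: White stoneware side plate, 204 mm diameter, 22 mm high at the rim, fixed in place for the run, level, its underside 2 mm above the worktop. Origin: centre of its underside. Flat inside to 70 mm from the centre, where its surface is 6 mm above the origin.
- salt: White salt shaker, 42 mm diameter, 88 mm high, standing on the near half of the plate. Origin: centre of its underside.
- syrup: Slim dark syrup bottle with a blue cap, 58 mm diameter, 240 mm high, standing between the kegs. Origin: centre of its underside.
- pepper: Dark pepper shaker with a white top, 42 mm diameter, 88 mm high, fixed at the right. Origin: centre of its underside.
- mug: Green and white mug, 86 x 120 x 88 mm with its handle, fixed to the worktop at the left. Origin: under its middle.
- lemon: Lemon, 71 x 53 x 51 mm, fixed near the robot at the right. Origin: under its middle.
There are look-alikes about, which are no part of the job. What is shaped like the keg_red but pink is not meant.

How it is judged:
On the way, in this order (a step that is already met when the one before it is completed fails the run):
1. the red keg's dust cap stands or lies on the side plate, released and at rest (horizontal distance between cap_red and plate below 0.09 m and height (world z) of cap_red between 0.002 and 0.06 m and linear speed of cap_red below 0.03 m/s and contact force between the fingers and cap_red below 0.05 N), for 0.2 s.
2. the red keg's lock nut is unscrewed past 2.5 rad (value of joint red_nut above 2.5 rad), for 0.2 s.
3. the freed pin is pressed in by more than 3 mm and held so for half a second (value of joint red_pin above 0.003 m), for 0.5 s.
At the end, for the whole second after the job is handed in: The red keg's cap rests released on the side plate (within 90 mm of its centre), its lock nut is unscrewed past 2.4 rad, its pin has sprung back out (less than 0.8 mm in), the blue keg's nut is still below 0.7 rad, and everything is at rest (all of step 1 and value of joint red_nut above 2.4 rad and value of joint red_pin below 0.0008 m and value of joint blue_nut below 0.7 rad and linear speed of each of salt, syrup below 0.05 m/s); the robot touches nothing.
It fails at once if the red keg's cap is dropped (it moves faster than 0.7 m/s while no finger holds it) (linear speed of cap_red above 0.7 m/s and contact force between the fingers and cap_red below 0.05 N).
It fails at once if the blue keg's lock nut is turned past 0.7 rad or its pin is pressed in by more than 1.5 mm (value of joint blue_nut above 0.7 rad or value of joint blue_pin above 0.0015 m).
It fails at once if the salt shaker or the syrup bottle is moved by more than 30 mm (distance of any of salt, syrup from where it was at the start of the episode above 0.03 m).
It fails at once if the salt shaker or the syrup bottle is tipped by more than 0.4 rad (angle between any of salt, syrup's own z axis and vertical above 0.4 rad).
It also fails if it takes over 70 s, if anything falls off the work surface, if the arm or the gripper's body presses on something with over 40 N, if the wrist force passes 120 N, or if a joint passes its speed limit or range.

## Working session

There is one attempt and no reset: what is moved stays moved. The work goes in short steps, Python scripts to look and compute and a tool call to move; the robot and the scene stay as the last step left them, time stands still between calls to the robot, and variables do not carry over. Pictures are saved under pics/ and viewed, at most 10 in all, crops included, and the job is handed in when it is done.

Besides the shell and the picture viewer there is one more tool, called after "Call:" as a command line: name --pt "numbers of a row" for each row, then --argument value for the rest. arm_command: Moves the arm, as the interface text tells. Its arguments: {"type":"object","properties":{"xyz":{"type":"array","items":{"type":"array","items":{"type":"number"}}},"spin":{"type":"array","items":{"type":"number"}},"jaw":{"type":"number"},"squeeze":{"type":"number"}},"required":["xyz","spin"]}

```bash
mkdir -p pics; ls; cat > h.py <<'E'
from cell import *
import numpy as np, cv2
def cam(n):
    c=read_camera(n); c['K']=np.array([[c['fx'],0,c['cx']],[0,c['fy'],c['cy']],[0,0,1.]]); c['T']=np.array(c['world_from_camera']); c['D']=np.array(c['dist_coeffs'],float); return c
def px2w(c,u,v,d=None):
    if d is None: d=c['depth'][int(round(v)),int(round(u))]
    p=cv2.undistortPoints(np.array([[[u,v]]],float),c['K'],c['D'])[0,0]
    return (c['T']@np.array([p[0]*d,-p[1]*d,-d,1]))[:3]
def w2px(c,P):
    q=(np.linalg.inv(c['T'])@np.append(P,1))[:3]*[1,-1,-1]
    return cv2.projectPoints(q.reshape(1,3),np.zeros(3),np.zeros(3),c['K'],c['D'])[0].ravel()
def rayz(c,u,v,z):
    a=c['T'][:3,3]; b=px2w(c,u,v,1.); return a+(b-a)*(z-a[2])/(b[2]-a[2])
def save(c,name,box=None,s=1):
    im=c['img'][:,:,::-1]
    if box: x0,y0,x1,y1=box; im=im[y0:y1,x0:x1]
    cv2.imwrite('pics/'+name+'.png',cv2.resize(im,None,fx=s,fy=s,interpolation=cv2.INTER_CUBIC))
E
python3 - <<'E'
from h import *
o=observe(); print({k:np.round(v,3) for k,v in o.items()})
for n in ('side','top'):
    c=cam(n); save(c,n+'0',s=1.5); print(n,c['fx'],np.round(c['T'],3).tolist(),c['D'])
E
```

```text
pics
{'time': np.float64(0.0), 'qpos': array([ 1.012,  0.343,  1.525,  0.   ,  1.275, -0.146]), 'qvel': array([ 0.001, -0.001, -0.001, -0.   , -0.001, -0.001]), 'joint_efforts': array([-2.0000e-03, -4.3124e+01, -2.4422e+01,  7.2000e-02,  5.6000e-02,
       -0.0000e+00]), 'tool_pos': array([0.211, 0.481, 0.404]), 'tool_rot': array([-3.14 , -0.   ,  2.729]), 'contact_force': array([-0.02 ,  0.506, -0.707]), 'torque': array([-0.009, -0.051,  0.046]), 'grip_force': np.float64(0.0), 'opening': np.float64(0.092)}
side 412.8858637750506 [[0.84, 0.299, -0.453, -0.162], [-0.542, 0.43, -0.722, -1.127], [-0.021, 0.852, 0.523, 0.941], [0.0, 0.0, 0.0, 1.0]] [-0.00109902  0.          0.          0.          0.        ]
top 356.65231205936556 [[-0.029, 0.997, -0.075, 0.403], [-0.999, -0.027, 0.024, -0.038], [0.022, 0.076, 0.997, 1.34], [0.0, 0.0, 0.0, 1.0]] [0.03073205 0.         0.         0.         0.        ]
```

View pics/side0.png

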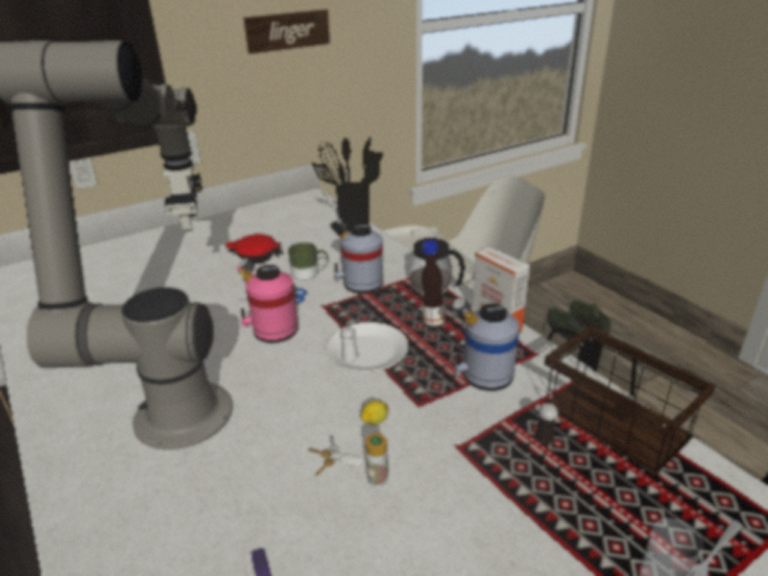

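View pics/top0.png

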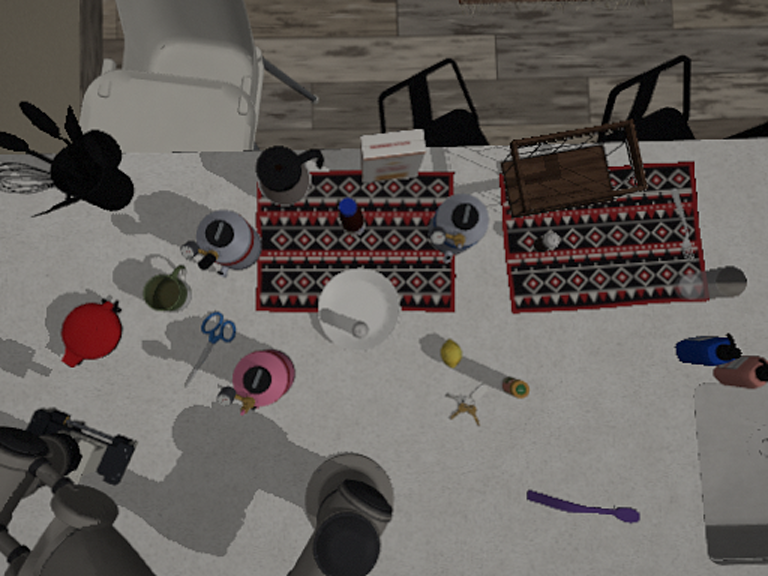

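```bash
python3 - <<'E'
from h import *
t=cam('top'); s=cam('side')
a=cv2.resize(t['img'][130:190,110:185],None,fx=8,fy=8,interpolation=cv2.INTER_CUBIC)
b=cv2.resize(s['img'][145:200,215:265],None,fx=8,fy=8,interpolation=cv2.INTER_CUBIC)
h=480; im=np.zeros((h,1000+0,3),np.uint8); im[:480,:600]=a; im[:440,600:1000]=b
cv2.imwrite('pics/crop1.png',cv2.resize(im[:,:,::-1],None,fx=.8,fy=.8))
np.set_printoptions(precision=4,suppress=True)
# keg top region points
P=lambda c,u,v:px2w(c,u,v)
for n,u,v in [('cap',138,175),('gauge',126,167),('kegtop',146,155),('plate',240,200),('salt',240,219),('syrup',232,142),('blue top',309,143)]: print(n,P(t,u,v))
E
```

```text
cap [0.555  0.2803 0.2101]
gauge [0.5842 0.3232 0.1923]
kegtop [0.6221 0.26   0.1898]
plate [ 0.4782 -0.0397  0.0091]
salt [ 0.4072 -0.0378  0.1006]
syrup [ 0.6515 -0.0191  0.2206]
blue top [ 0.6493 -0.2711  0.1872]
```

View pics/crop1.png

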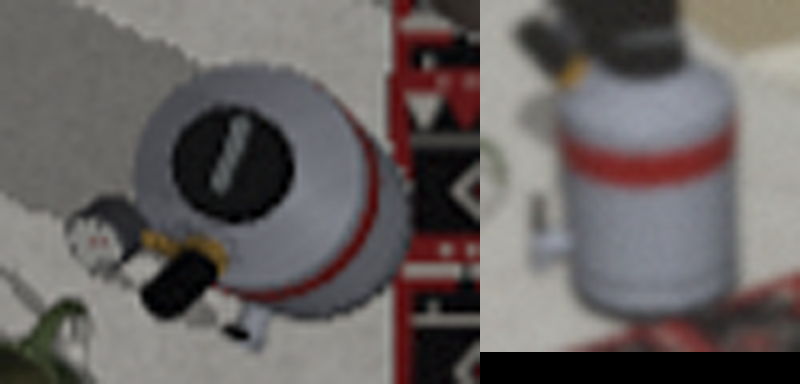

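```bash
cat > fit.py <<'E'
from h import *
from scipy.optimize import least_squares
np.set_printoptions(precision=4,suppress=True)
def cloud(c,lo,hi):
    v,u=np.mgrid[0:384,0:512]; d=c['depth']; m=d>0
    p=cv2.undistortPoints(np.stack([u[m],v[m]],-1).astype(float)[:,None],c['K'],c['D'])[:,0]; dd=d[m]
    X=np.c_[p[:,0]*dd,-p[:,1]*dd,-dd,np.ones(len(dd))]@c['T'].T; X=X[:,:3]
    k=((X>lo)&(X<hi)).all(1); return X[k],c['img'][m][k]
def cyl(X,r,h0,h1):
    q=np.c_[np.hypot(X[:,0],X[:,1])-r,np.abs(X[:,2]-(h0+h1)/2)-(h1-h0)/2]
    return np.minimum(q.max(1),0)+np.linalg.norm(np.maximum(q,0),axis=1)
A=np.radians(35)
def R(psi):
    c,s=np.cos(psi),np.sin(psi); Rz=np.array([[c,-s,0],[s,c,0],[0,0,1]])
    ca,sa=np.cos(-A),np.sin(-A); return Rz@np.array([[ca,0,sa],[0,1,0],[-sa,0,ca]])
if __name__=='__main__':
    cs={n:cam(n) for n in('top','side')}
    B={};C={};G={}
    for n,c in cs.items():
        X,col=cloud(c,[.45,.15,.02],[.75,.4,.26]); g=col.max(1)
        B[n]=X[(X[:,2]<.15)]
        near=np.linalg.norm(X-[.565,.285,.2],axis=1)
        C[n]=X[(near<.035)&(g<60)&(X[:,2]>.17)]
        ng=np.linalg.norm(X-[.585,.322,.188],axis=1); G[n]=X[(ng<.024)&(X[:,2]>.165)]
        b=B[n]; print(n,len(b),len(C[n]),len(G[n]),C[n].mean(0),C[n].max(0),G[n].mean(0))
    def kegfit(b):
        k=np.hypot(b[:,0]-.64,b[:,1]-.265)<.085
        return least_squares(lambda p:np.hypot(b[k,0]-p[0],b[k,1]-p[1])-.06,[.64,.265],loss='soft_l1',f_scale=.002)
    for n in cs:
        if len(B[n])>50: f=kegfit(B[n]); print('keg',n,f.x,np.median(abs(f.fun)))
    def res(p,c,g):
        M=R(p[3]); a=(c-p[:3])@M; b=(g-p[:3])@M-[0,.048,0]
        return np.r_[cyl(a,.012,.018,.056),cyl(b,.017,.01,.032)]
    for names in (['top'],['top','side'],['side']):
        c=np.vstack([C[n] for n in names]); g=np.vstack([G[n] for n in names])
        for _ in range(3):
            f=least_squares(res,[.59,.27,.16,-.5] if _==0 else f.x,args=(c,g),loss='soft_l1',f_scale=.002)
            r=np.abs(f.fun); 
            c=c[r[:len(c)]<.008]; g=g[r[-len(g):]<.008]
        print(names,f.x,np.degrees(f.x[3]),np.median(abs(f.fun)),len(c),len(g))
    for n in cs: print(n,[w2px(cs[n],f.x[:3]+R(f.x[3])@q) for q in ([0,0,.056],[0,.048,.032])])
E
python3 fit.py
```

```text
top 697 87 110 [0.561  0.2848 0.1994] [0.5821 0.3138 0.2125] [0.5881 0.324  0.1861]
side 1057 32 25 [0.5601 0.2796 0.1943] [0.58   0.2866 0.2088] [0.5944 0.3217 0.1873]
keg top [0.6243 0.2644] 0.0005571520239042067
keg side [0.6248 0.2656] 0.001969932439284311
['top'] [ 0.582   0.2794  0.1608 -0.3795] -21.743956933758916 0.0009367355840345596 86 109
['top', 'side'] [ 0.5818  0.2796  0.1609 -0.3828] -21.931642356280022 0.0010514975432391709 117 134
['side'] [ 0.5824  0.281   0.1615 -0.367 ] -21.026257431819104 0.001943602496818798 32 25
top [array([134.3362, 176.0283]), array([123.5442, 167.8196])]
side [array([222.1034, 148.4366]), array([224.1286, 147.6648])]
```

Call:
arm_command --pt "20 -10 20" --pt "34 -19 0" --pt "34 -19 0" --pt "34 -19 0" --pt "34 -19 0" --pt "34 -19 0" --pt "34 -19 0" --pt "34 -19 0" --pt "34 -19 0" --pt "34 -19 0" --pt "20 -11 0" --pt "0 0 0" --pt "0 0 0" --spin '[2.6, 0, 0, 0, 0, 0, 0, 0, 0, 0, 0, 0, 0]' --jaw 0.3

```text
time: 1.6
tool_pos: [0.5567, 0.2887, 0.4242]
tool_rot: [-3.141, -0.001, 2.773]
contact_force: [-0.1, 1.2, 0.1]
opening: 0.0601
grip_force: 0.0
```

Call:
arm_command --pt "0 0 -25" --pt "0 0 -15" --pt "0 0 -8" --pt "0 0 -5" --pt "0 0 0" --spin '[0, 0, 0, 0, 0]'

```text
time: 2.1
tool_pos: [0.5561, 0.2894, 0.3717]
tool_rot: [-3.142, -0.0, 2.775]
contact_force: [-0.1, -1.2, 0.5]
opening: 0.0594
grip_force: 0.0
```

```bash
python3 - <<'E'
from h import *
s=cam('side'); t=cam('top')
a=cv2.resize(t['img'][130:205,90:190],None,fx=5,fy=5,interpolation=cv2.INTER_CUBIC)
b=cv2.resize(s['img'][105:180,200:260],None,fx=5,fy=5,interpolation=cv2.INTER_CUBIC)
cv2.imwrite('pics/pre.png',np.hstack([a,b])[:,:,::-1]); print(observe()['tool_pos'])
E
```

```text
[0.55649892 0.28922488 0.37261189]
```

View pics/pre.png

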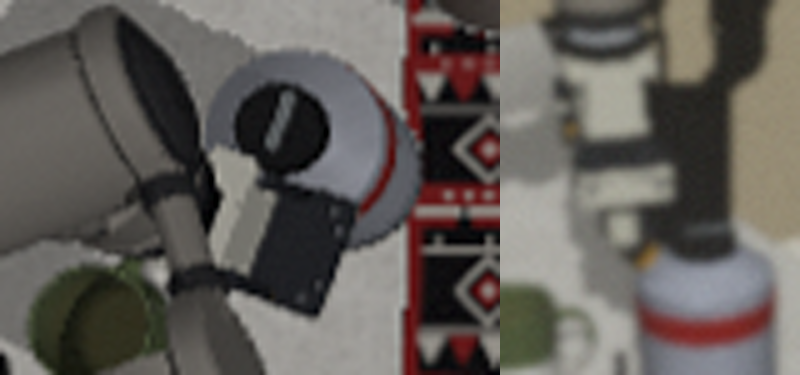

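The arm is over the red keg with the near finger (crop 625,230) in front of the cap, so the alignment looks right. Next I close the gripper.

Call:
arm_command --pt "0 0 -2" --pt "0 0 0" --pt "0 0 0" --pt "0 0 0" --pt "0 0 0" --pt "0 0 0" --spin '[0, 0, 0, 0, 0, 0]' --jaw -1 --squeeze 12

```text
time: 2.8
tool_pos: [0.5566, 0.2889, 0.3698]
tool_rot: [3.141, 0.0, 2.774]
contact_force: [0.2, -0.1, 0.2]
opening: 0.0263
grip_force: 12.0
```

Call:
arm_command --pt "-1.1 0.4 1.6" --pt "-2.1 0.8 3.3" --pt "-2.1 0.8 3.3" --pt "-2.1 0.8 3.3" --pt "-2.1 0.8 3.3" --pt "-2.1 0.8 3.3" --spin '[0, 0, 0, 0, 0, 0]'

```text
time: 3.4
tool_pos: [0.5447, 0.2935, 0.3882]
tool_rot: [3.141, -0.0, 2.774]
contact_force: [-0.0, 0.0, -0.1]
opening: 0.0264
grip_force: 12.0
```

Call:
arm_command --pt "-2.1 0.8 3.3" --pt "-2.1 0.8 3.3" --pt "-2.1 0.8 3.3" --pt "-2.1 0.8 3.3" --pt "-2.1 0.8 3.3" --pt "-2.1 0.8 3.3" --pt "-3 1 5" --pt "-3 1 5" --pt "0 0 10" --pt "0 0 20" --pt "0 0 0" --spin '[0, 0, 0, 0, 0, 0, 0, 0, 0, 0, 0]'

```text
time: 4.5
tool_pos: [0.5266, 0.3002, 0.451]
tool_rot: [3.137, 0.004, 2.774]
contact_force: [0.6, 0.2, -0.0]
opening: 0.0264
grip_force: 12.0
```

```bash
python3 - <<'E'
from h import *
from fit import cloud
from scipy.optimize import least_squares
s=cam('side'); t=cam('top')
a=cv2.resize(t['img'][120:240,90:250],None,fx=3,fy=3,interpolation=cv2.INTER_CUBIC)
b=cv2.resize(s['img'][80:200,190:270],None,fx=3,fy=3,interpolation=cv2.INTER_CUBIC)
cv2.imwrite('pics/off.png',np.hstack([a,b])[:,:,::-1]); print(observe())
# plate: rim circle at z~.024 r .102 ; flat .008
X,c=cloud(t,[.35,-.2,.004],[.62,.12,.035])
k=(c.min(1)>90); X=X[k]; 
rim=X[(X[:,2]>.019)&(X[:,2]<.028)]
f=least_squares(lambda p:np.hypot(rim[:,0]-p[0],rim[:,1]-p[1])-p[2],[.478,-.04,.098],loss='soft_l1',f_scale=.003)
print(len(rim),f.x,np.median(abs(f.fun)))
for n,lo,hi in (('salt',[.35,-.12,.085],[.48,.06,.11]),('syrup',[.55,-.1,.1],[.72,.08,.25])):
    for cc in (t,s):
        Y,_=cloud(cc,lo,hi); print(n,len(Y),Y.min(0),Y.max(0),Y.mean(0))
E
```

```text
{'time': 4.6, 'qpos': array([ 0.3917,  0.4682,  1.2093,  0.    ,  1.463 , -0.8116]), 'qvel': array([-0.0008,  0.0165,  0.0297,  0.0003, -0.003 ,  0.0006]), 'joint_efforts': array([  0.0495, -52.6515, -27.0829,   0.0315,   0.1243,   0.0003]), 'tool_pos': array([0.5264, 0.3001, 0.4479]), 'tool_rot': array([3.1408, 0.0008, 2.7741]), 'contact_force': array([-0.1939, -0.6316, -0.2923]), 'torque': array([-0.0254, -0.0245, -0.0009]), 'grip_force': 11.999879591166973, 'opening': 0.026831645074954558}
431 [ 0.4572 -0.0343  0.0961] 0.0032237350306148355
salt 80 [ 0.3898 -0.0518  0.0852] [ 0.4215 -0.0167  0.0986] [ 0.4056 -0.0341  0.0918]
salt 51 [ 0.3853 -0.0557  0.0855] [ 0.4188 -0.0212  0.0978] [ 0.4021 -0.0399  0.0918]
syrup 276 [ 0.6475 -0.052   0.1012] [0.6929 0.0028 0.2442] [ 0.6666 -0.0242  0.1946]
syrup 398 [ 0.6449 -0.0536  0.1002] [ 0.6949 -0.0058  0.2433] [ 0.6662 -0.0353  0.1709]
```

View pics/off.png

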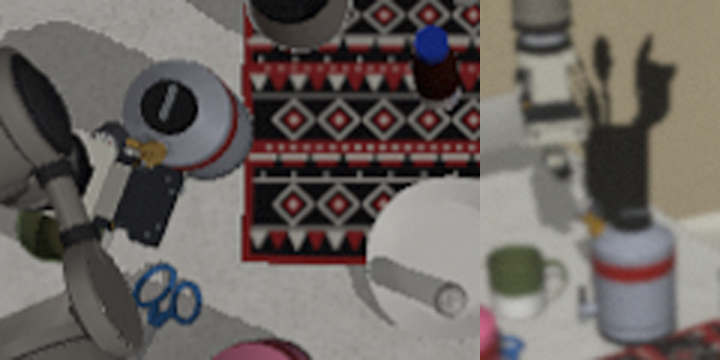

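Call:
arm_command --pt "-2 -20 0" --pt "-3 -30 0" --pt "-3 -30 0" --pt "-3 -30 0" --pt "-3 -30 0" --pt "-3 -30 0" --pt "-3 -30 0" --pt "-3 -30 0" --pt "-3 -30 0" --pt "-2 -30 0" --pt "-2 -26 -10" --pt "-1 -20 -40" --pt "0 0 -40" --pt "0 0 -40" --pt "0 0 -40" --pt "0 0 -30" --pt "0 0 -20" --pt "0 0 0" --spin '[1, 2, 2, 2, 2, 2, 2, 2, 2, 2, 2, 0, 0, 0, 0, 0, 0, 0]'

```text
time: 6.4
tool_pos: [0.494, -0.0357, 0.2245]
tool_rot: [3.14, -0.007, 3.14]
contact_force: [-0.1, 0.4, -0.6]
opening: 0.0264
grip_force: 12.0
```

Call:
arm_command --pt "0 0 -5" --pt "0 0 -3" --pt "0 0 -2" --pt "0 0 -2" --pt "0 0 0" --spin '[0, 0, 0, 0, 0]' --squeeze 5

```text
time: 6.9
tool_pos: [0.4954, -0.0359, 0.2159]
tool_rot: [-3.142, 0.001, 3.141]
contact_force: [-0.8, 0.5, -1.1]
opening: 0.0269
grip_force: 5.0
```

Call:
arm_command --pt "0 0 -2" --pt "0 0 -2" --pt "0 0 -2" --pt "0 0 -2" --pt "0 0 -2" --pt "0 0 0" --spin '[0, 0, 0, 0, 0, 0]'

```text
time: 7.5
tool_pos: [0.4956, -0.0359, 0.2059]
tool_rot: [-3.141, 0.001, 3.141]
contact_force: [-1.5, 0.6, 4.6]
opening: 0.0271
grip_force: 5.0
```

Contact at last; press lower with a light grip so the cap swings down flat.

Call:
arm_command --pt "0 0 -2" --pt "0 0 -2" --pt "0 0 -2" --pt "0 0 -2" --pt "0 0 0" --spin '[0, 0, 0, 0, 0]' --squeeze 3

```text
time: 8.0
tool_pos: [0.4953, -0.0359, 0.1973]
tool_rot: [3.141, -0.0, 3.141]
contact_force: [-0.2, -0.7, 1.9]
opening: 0.0275
grip_force: 3.0
```

```bash
python3 - <<'E'
from h import *
s=cam('side')
save(s,'place',(200,170,300,250),7); print(observe()['contact_force'])
E
```

```text
[0.07422961 0.02176042 1.84763773]
```

View pics/place.png

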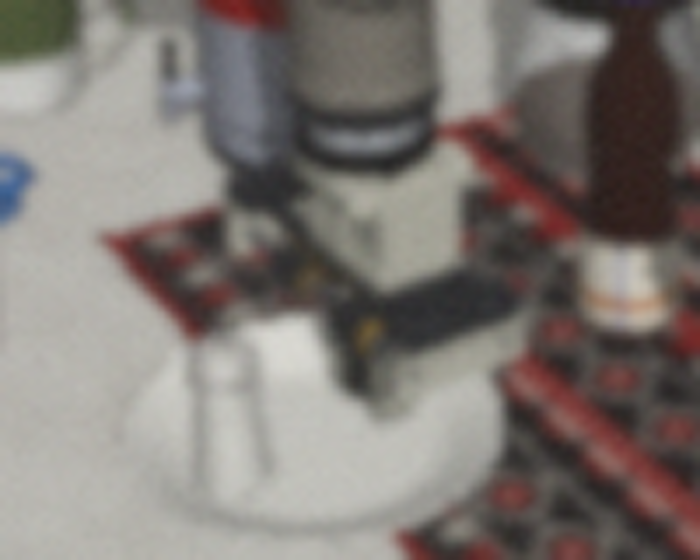

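The gripper is over the far half of the plate (crop 390,400) with the cap hidden between the fingers, and the salt shaker is untouched at (225,410). I lower a little more, then release.

Call:
arm_command --pt "0 0 -2" --pt "0 0 -2" --pt "0 0 -1" --pt "0 0 0" --spin '[0, 0, 0, 0]'

```text
time: 8.45
tool_pos: [0.4953, -0.0359, 0.1924]
tool_rot: [3.141, -0.0, 3.141]
contact_force: [-0.7, 0.6, 2.5]
opening: 0.0272
grip_force: 3.0
```

Call:
arm_command --pt "0 0 0" --pt "0 0 0" --pt "0 0 0" --pt "0 0 0" --pt "0 0 0" --spin '[0, 0, 0, 0, 0]' --jaw 0.0

```text
time: 8.95
tool_pos: [0.4954, -0.0359, 0.1926]
tool_rot: [3.141, -0.0, 3.141]
contact_force: [-0.2, -0.4, -0.1]
opening: 0.0458
grip_force: 0.0
```

Call:
arm_command --pt "0 0 5" --pt "0 0 15" --pt "0 0 30" --pt "0 0 40" --pt "0 20 40" --pt "0 35 40" --pt "0 35 40" --pt "0 35 25" --pt "0 35 0" --pt "0 35 0" --pt "0 35 0" --pt "0 0 0" --spin '[0, 0, 0, 0, 0, 0, 0, 0, 0, 0, 0, 0]'

```text
time: 10.15
tool_pos: [0.4947, 0.1932, 0.4232]
tool_rot: [3.14, 0.0, -3.138]
contact_force: [-0.4, -1.3, 0.9]
opening: 0.0461
grip_force: 0.0
```

```bash
cat > nut.py <<'E'
from fit import *
t=cam('top'); s=cam('side')
X,c=cloud(t,[.37,-.13,.01],[.56,.06,.05]); k=c.max(1)<60; print('cap',k.sum(),X[k].min(0),X[k].max(0),X[k].mean(0))
a=cv2.resize(t['img'][155:185,115:160],None,fx=10,fy=10,interpolation=cv2.INTER_CUBIC)
b=cv2.resize(s['img'][130:160,215:245],None,fx=10,fy=10,interpolation=cv2.INTER_CUBIC)
cv2.imwrite('pics/nut.png',np.hstack([a,b])[:,:,::-1])
for n,cc in (('top',t),('side',s)):
    for psi in (-20,-22):
        M=R(np.radians(psi)); F=np.array([.582,.2797,.161])
        print(n,psi,[w2px(cc,F+M@q) for q in ([0,0,.018],[0,0,.04],[0,0,.05],[0,.048,.032])])
E
python3 nut.py
```

```text
cap 52 [ 0.4624 -0.0439  0.0245] [ 0.4957 -0.0252  0.0363] [ 0.4794 -0.0356  0.03  ]
top -20 [array([140.0755, 171.0785]), array([137.1633, 174.0115]), array([135.8069, 175.3772]), array([124.0184, 168.2239])]
top -22 [array([139.9707, 171.0417]), array([136.9264, 173.9284]), array([135.5085, 175.2725]), array([124.0166, 167.6717])]
side -20 [array([227.7946, 154.8378]), array([224.5762, 151.3178]), array([223.0989, 149.7022]), array([224.0264, 147.9454])]
side -22 [array([227.7825, 154.8016]), array([224.5504, 151.2383]), array([223.0673, 149.6033]), array([224.3912, 147.8434])]
```

View pics/nut.png

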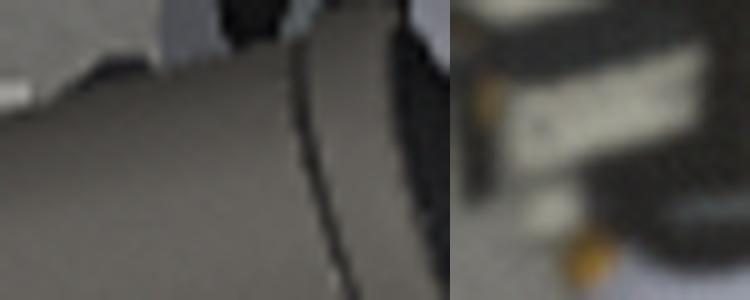

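Call:
arm_command --pt "0 -35 0" --pt "0 -40 0" --pt "0 -40 0" --pt "0 -40 0" --pt "0 -40 0" --pt "0 0 0" --spin '[0, 0, 0, 0, 0, 0]'

```text
time: 10.85
tool_pos: [0.495, -0.01, 0.423]
tool_rot: [-3.14, -0.0, 3.134]
contact_force: [-0.5, 0.6, 0.5]
opening: 0.0461
grip_force: 0.0
```

```bash
python3 nut.py; python3 - <<'E'
from fit import *
cs={n:cam(n) for n in('top','side')}
N=[];G=[]
for n,c in cs.items():
    X,col=cloud(c,[.5,.22,.165],[.62,.36,.22]); col=col.astype(int)
    br=(col[:,0]-col[:,2]>40)
    g=np.linalg.norm(X-[.585,.322,.188],axis=1)<.022
    M=R(np.radians(-21)); F=np.array([.582,.2797,.161]); L=(X-F)@M*1000
    q=br&(L[:,2]>20)&(np.hypot(L[:,0],L[:,1])<15)
    print(n,q.sum()); print(L[q].round(1)[:40])
    p=(L[:,2]>41)&(np.hypot(L[:,0],L[:,1])<10); print('pin',L[p].round(1))
E
```

```text
cap 15 [ 0.4623 -0.0396  0.0266] [ 0.4773 -0.0283  0.0376] [ 0.4696 -0.0324  0.031 ]
top -20 [array([140.0755, 171.0785]), array([137.1633, 174.0115]), array([135.8069, 175.3772]), array([124.0184, 168.2239])]
top -22 [array([139.9707, 171.0417]), array([136.9264, 173.9284]), array([135.5085, 175.2725]), array([124.0166, 167.6717])]
side -20 [array([227.7946, 154.8378]), array([224.5762, 151.3178]), array([223.0989, 149.7022]), array([224.0264, 147.9454])]
side -22 [array([227.7825, 154.8016]), array([224.5504, 151.2383]), array([223.0673, 149.6033]), array([224.3912, 147.8434])]
top 13
[[  1.5   9.5  20.3]
 [  7.    3.8  26.8]
 [  5.9  -0.6  21.3]
 [ 10.1   1.9  39.1]
 [  8.7   0.2  35. ]
 [  8.3  -2.   32.4]
 [  5.4 -10.5  20.2]
 [  5.4   4.5  39.4]
 [  6.8   1.3  39.6]
 [  9.7  -2.9  42.2]
 [  7.5  -4.1  36.8]
 [  2.9   3.4  41. ]
 [  5.5  -3.1  41.2]]
pin [[ 2.9  3.4 41. ]
 [ 5.5 -0.6 43.2]
 [ 5.5 -3.1 41.2]
 [ 3.2  3.2 48.8]
 [ 3.3  0.7 47.1]
 [ 5.9 -3.3 49.1]
 [ 0.2  2.3 49.7]
 [ 0.6 -0.4 48.5]
 [ 3.7 -4.6 51.2]]
side 3
[[ 2.9 -0.9 27.3]
 [ 0.4 -2.7 24.5]
 [ 3.6 -2.7 21.6]]
pin [[ 5.1 -1.8 50.5]
 [-1.3 -0.  49. ]
 [ 2.9 -5.7 48.7]
 [ 4.5  3.1 42. ]
 [-1.5  3.  41.2]]
```

View pics/nut.png

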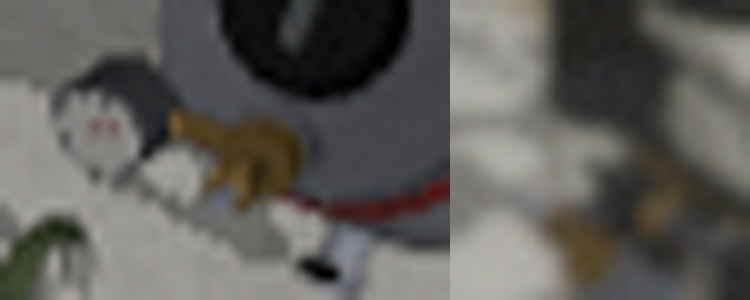

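The clear top view shows the bare brass boss and nut around crop (240,190) and the gauge at (103,125), so the valve sits about 3 mm further up the b axis than the cap fit gave. Corrected foot is about (0.584, 0.279, 0.1625).

Call:
arm_command --pt "5 20 0" --pt "7 30 0" --pt "7 30 0" --pt "7 30 0" --pt "7 30 0" --pt "7 30 0" --pt "7 30 0" --pt "7 30 0" --pt "7 30 0" --pt "8 30 0" --pt "0 6.5 0" --pt "0 0 -20" --pt "0 0 0" --pt "0 0 0" --spin '[-3, -3, -3, -3, -3, -3, -3, -3, -3, -3, -2, 0, 0, 0]' --jaw -0.4

```text
time: 12.45
tool_pos: [0.5639, 0.2923, 0.4028]
tool_rot: [-3.141, -0.001, 2.584]
contact_force: [-0.6, -0.5, 1.2]
opening: 0.0274
grip_force: 0.0
```

Call:
arm_command --pt "0 -6 0" --pt "0 0 -10" --pt "0 0 -10" --pt "0 0 -8" --pt "0 0 -5.5" --pt "0 0 0" --spin '[0, 0, 0, 0, 0, 0]'

```text
time: 13.05
tool_pos: [0.5643, 0.2854, 0.3681]
tool_rot: [-3.14, -0.001, 2.582]
contact_force: [0.4, -0.5, 0.3]
opening: 0.0276
grip_force: 0.0
```

Call:
arm_command --pt "0 0 0" --pt "0 0 0" --pt "0 0 0" --pt "0 0 0" --spin '[0, 0, 0, 0]' --jaw -1 --squeeze 8

```text
time: 13.45
tool_pos: [0.5645, 0.2856, 0.3698]
tool_rot: [3.14, 0.001, 2.582]
contact_force: [0.3, 1.1, -0.0]
opening: 0.0148
grip_force: 7.9
```

Call:
arm_command --pt "0 0 0" --pt "0 0 0" --pt "0 0 0" --pt "0 0 0" --pt "0 0 0.2" --pt "0 0 0.3" --pt "0 0 0.3" --pt "0 0 0.3" --pt "0 0 0.3" --pt "0 0 0.3" --pt "0 0 0" --spin '[0, 0, 3, 7, 7, 8, 8, 8, 8, 8, 5]' --squeeze 20

```text
time: 14.55
tool_pos: [0.5644, 0.2876, 0.3719]
tool_rot: [3.138, 0.006, -2.613]
contact_force: [2.9, 12.7, -0.0]
opening: 0.0117
grip_force: 20.3
```

```bash
python3 - <<'E'
from cell import *
o=observe(); print(o['time'],o['tool_pos'],o['tool_rot'],o['torque'],o['contact_force'],o['opening'])
E
```

```text
14.55 [0.56444629 0.28764634 0.37188969] [ 3.1375333   0.00570316 -2.61329528] [ 2.22351275 -0.41310078 -0.18421793] [ 2.89435046 12.70096911 -0.03023463] 0.011746351356972965
```

Call:
arm_command --pt "0 0 0" --pt "0 0 0" --pt "0 0 8" --pt "0 0 8" --pt "0 0 0" --pt "0 0 0" --pt "0 0 0" --pt "0 0 0" --pt "0 0 0" --pt "0 0 0" --pt "0 0 0" --pt "0 0 0" --pt "0 0 -10" --pt "0 0 -8.5" --pt "0 0 0" --spin '[0, 0, 0, -8, -8, -8, -8, -8, -8, -8, -8, -8, 0, 0, 0]' --jaw -0.4

```text
time: 16.05
tool_pos: [0.5641, 0.2852, 0.3666]
tool_rot: [-3.138, -0.002, 2.41]
contact_force: [-1.1, 0.1, -0.5]
opening: 0.0274
grip_force: 0.0
```

Call:
arm_command --pt "0 0 0" --pt "0 0 0" --pt "0 0 0" --pt "0 0 0" --spin '[0, 0, 0, 0]' --jaw -1 --squeeze 5

```text
time: 16.45
tool_pos: [0.5644, 0.2855, 0.3688]
tool_rot: [3.141, 0.0, 2.408]
contact_force: [0.2, 0.1, -1.1]
opening: 0.0154
grip_force: 4.8
```

Call:
arm_command --pt "0 0 -1" --pt "0 0 -1" --pt "0 0 0" --spin '[0, 0, 0]'

```text
time: 16.75
tool_pos: [0.5646, 0.2854, 0.3674]
tool_rot: [3.14, 0.001, 2.408]
contact_force: [1.1, -0.7, 4.4]
opening: 0.0155
grip_force: 5.1
```

Call:
arm_command --pt "0 0 0" --pt "0 0 0" --pt "0 0 0" --pt "0 0 0" --pt "0 0 0" --pt "0 0 0.2" --pt "0 0 0.2" --pt "0 0 0.2" --pt "0 0 0.2" --pt "0 0 0" --spin '[0, 0, 3, 7, 7, 7, 7, 7, 7, 5]' --squeeze 20

```text
time: 17.75
tool_pos: [0.5646, 0.2862, 0.3681]
tool_rot: [3.139, 0.003, -2.998]
contact_force: [2.1, 3.7, 3.8]
opening: 0.014
grip_force: 20.1
```

```bash
cat > o.py <<'E'
from cell import *
o=observe(); print(o['time'],o['tool_pos'].round(4),o['tool_rot'].round(3),o['torque'].round(3),o['contact_force'].round(1),o['opening'].round(4))
E
python3 o.py
```

```text
Traceback (most recent call last):
  File "o.py", line 2, in <module>
    o=observe(); print(o['time'],o['tool_pos'].round(4),o['tool_rot'].round(3),o['torque'].round(3),o['contact_force'].round(1),o['opening'].round(4))
                                                                                                                                ^^^^^^^^^^^^^^^^^^
AttributeError: 'float' object has no attribute 'round'
```

Call:
arm_command --pt "0 0 0" --pt "0 0 0" --pt "0 0 6" --pt "0 0 0" --pt "0 0 0" --pt "0 0 0" --pt "0 0 0" --pt "0 0 0" --pt "0 0 -3" --pt "0 0 0" --spin '[0, 0, -4, -8, -8, -8, -8, -8, -6, 0]' --jaw -0.4

```text
time: 18.75
tool_pos: [0.5641, 0.2852, 0.3692]
tool_rot: [-3.139, -0.001, 2.405]
contact_force: [-0.2, 0.1, 0.3]
opening: 0.0277
grip_force: 0.0
```

Call:
arm_command --pt "0 0 0" --pt "0 0 0" --pt "0 0 0" --pt "0 0 -1" --pt "0 0 -1" --pt "0 0 0" --spin '[0, 0, 0, 0, 0, 0]' --jaw -1 --squeeze 5

```text
time: 19.35
tool_pos: [0.5645, 0.2854, 0.369]
tool_rot: [3.141, 0.001, 2.408]
contact_force: [-0.1, -0.1, 3.4]
opening: 0.0155
grip_force: 5.1
```

Call:
arm_command --pt "0 0 0" --pt "0 0 0" --pt "0 0 0" --pt "0 0 0" --pt "0 0 0" --pt "0 0 0.2" --pt "0 0 0.2" --pt "0 0 0.2" --pt "0 0 0.2" --pt "0 0 0" --spin '[0, 0, 3, 7, 7, 7, 7, 7, 7, 5]' --squeeze 20

```text
time: 20.35
tool_pos: [0.5647, 0.2863, 0.3698]
tool_rot: [3.139, 0.003, -2.998]
contact_force: [2.8, 3.1, 3.2]
opening: 0.0138
grip_force: 21.1
```

```bash
sed -i "s/o\['opening'\].*/o['opening'])/" o.py; python3 o.py
```

```text
20.35 [0.5647 0.2863 0.3698] [ 3.139e+00  3.000e-03 -2.998e+00] [ 0.609 -0.452 -0.206] [2.8 3.1 3.2] 0.013845437686627193
```

Call:
arm_command --pt "0 0 0" --pt "0 0 0" --pt "0 0 6" --pt "0 0 0" --pt "0 0 0" --pt "0 0 0" --pt "0 0 0" --pt "0 0 0" --pt "0 0 -3" --pt "0 0 0" --spin '[0, 0, -4, -8, -8, -8, -8, -8, -6, 0]' --jaw -0.4

```text
time: 21.35
tool_pos: [0.5641, 0.2853, 0.3711]
tool_rot: [-3.139, -0.001, 2.406]
contact_force: [-0.7, -0.6, -0.4]
opening: 0.0282
grip_force: 0.0
```

Call:
arm_command --pt "0 0 0" --pt "0 0 0" --pt "0 0 0" --pt "0 0 -1" --pt "0 0 -1" --pt "0 0 0" --spin '[0, 0, 0, 0, 0, 0]' --jaw -1 --squeeze 5

```text
time: 21.95
tool_pos: [0.5645, 0.2853, 0.3707]
tool_rot: [3.141, 0.001, 2.408]
contact_force: [-0.3, -1.8, 3.8]
opening: 0.015
grip_force: 5.1
```

Call:
arm_command --pt "0 0 0" --pt "0 0 0" --pt "0 0 0" --pt "0 0 0" --pt "0 0 0" --spin '[0, 0, 3, 7, 7]' --squeeze 20

```text
time: 22.45
tool_pos: [0.565, 0.2855, 0.371]
tool_rot: [3.139, 0.002, 2.709]
contact_force: [3.1, -1.1, 5.3]
opening: 0.0138
grip_force: 20.1
```

```bash
python3 o.py
```

```text
22.45 [0.565  0.2855 0.371 ] [3.139e+00 2.000e-03 2.709e+00] [-0.096 -0.531 -0.048] [ 3.1 -1.1  5.3] 0.013809047423804321
```

Call:
arm_command --pt "0 0 0.2" --pt "0 0 0.2" --pt "0 0 0.2" --spin '[7, 7, 7]'

```text
time: 22.75
tool_pos: [0.5653, 0.2859, 0.3713]
tool_rot: [3.139, 0.004, 3.076]
contact_force: [8.2, 2.9, -0.5]
opening: 0.0137
grip_force: 20.1
```

```bash
python3 o.py
```

```text
22.75 [0.5653 0.2859 0.3713] [3.139 0.004 3.076] [ 0.629 -1.325 -0.109] [ 8.2  2.9 -0.5] 0.013749667775477006
```

Call:
arm_command --pt "0 0 0.2" --pt "0 0 0" --spin '[7, 5]'

```text
time: 22.95
tool_pos: [0.5652, 0.2866, 0.3717]
tool_rot: [3.138, 0.005, -2.998]
contact_force: [4.4, 5.3, 2.1]
opening: 0.0129
grip_force: 19.2
```

```bash
python3 o.py
```

```text
22.95 [0.5652 0.2866 0.3717] [ 3.138  0.005 -2.998] [ 1.109 -0.88  -0.134] [4.4 5.3 2.1] 0.012874717240101648
```

Call:
arm_command --pt "0 0 0" --pt "0 0 0" --pt "0 0 3" --pt "0 0 0" --pt "0 0 0" --pt "0 0 0" --pt "0 0 0" --pt "0 0 0" --pt "0 0 -4" --pt "0 0 0" --spin '[0, 0, -4, -8, -8, -8, -8, -8, -6, 0]' --jaw -0.4

```text
time: 23.95
tool_pos: [0.5641, 0.2853, 0.3688]
tool_rot: [-3.139, -0.001, 2.406]
contact_force: [-0.5, -0.3, 0.2]
opening: 0.0275
grip_force: 0.0
```

Call:
arm_command --pt "0 0 0" --pt "0 0 0" --pt "0 0 0" --pt "0 0 -1" --pt "0 0 -1" --pt "0 0 0" --spin '[0, 0, 0, 0, 0, 0]' --jaw -1 --squeeze 5

```text
time: 24.55
tool_pos: [0.5645, 0.2853, 0.3685]
tool_rot: [3.141, 0.001, 2.408]
contact_force: [0.6, -1.0, 4.7]
opening: 0.0161
grip_force: 5.0
```

Call:
arm_command --pt "0 0 0" --pt "0 0 0" --pt "0 0 0" --pt "0 0 0" --pt "0 0 0" --spin '[0, 0, 3, 7, 7]' --squeeze 20

```text
time: 25.05
tool_pos: [0.5645, 0.2856, 0.3684]
tool_rot: [3.14, 0.0, 2.709]
contact_force: [0.4, 0.7, 5.0]
opening: 0.0141
grip_force: 19.9
```

```bash
python3 o.py
```

```text
25.05 [0.5645 0.2856 0.3684] [3.14  0.    2.709] [ 0.125 -0.11  -0.069] [0.4 0.7 5. ] 0.014121551704347608
```

Call:
arm_command --pt "0 0 0.2" --pt "0 0 0.2" --pt "0 0 0.2" --spin '[7, 7, 7]'

```text
time: 25.35
tool_pos: [0.5647, 0.2861, 0.3691]
tool_rot: [3.139, 0.002, 3.076]
contact_force: [1.9, 2.5, 4.0]
opening: 0.0145
grip_force: 20.6
```

```bash
python3 o.py
```

```text
25.35 [0.5647 0.2861 0.3691] [3.139e+00 2.000e-03 3.076e+00] [ 0.329 -0.276 -0.161] [1.9 2.5 4. ] 0.01449255731781634
```

Call:
arm_command --pt "0 0 0.2" --pt "0 0 0" --spin '[7, 5]'

```text
time: 25.55
tool_pos: [0.5645, 0.2864, 0.3692]
tool_rot: [3.139, 0.002, -2.998]
contact_force: [0.7, 4.6, 3.0]
opening: 0.0146
grip_force: 20.9
```

Call:
arm_command --pt "0 0 0" --pt "0 0 0" --pt "0 0 25" --pt "0 0 30" --pt "0 -40 0" --pt "0 -40 0" --pt "0 -45 0" --pt "0 -45 0" --pt "0 -45 0" --pt "0 -45 0" --pt "0 -40 0" --pt "0 0 0" --pt "0 0 0" --spin '[0, 0, 0, 0, 0, 0, 0, 0, 0, 0, 0, 0, 0]' --jaw -0.4

```text
time: 26.85
tool_pos: [0.5642, -0.0155, 0.4232]
tool_rot: [3.141, -0.001, -3.006]
contact_force: [-0.4, 0.2, -0.8]
opening: 0.0276
grip_force: 0.0
```

```bash
cp pics/nut.png pics/nut_before.png; python3 o.py; cat > nut2.py <<'E'
from fit import *
t=cam('top'); s=cam('side')
a=cv2.resize(t['img'][160:185,120:160],None,fx=10,fy=10,interpolation=cv2.INTER_CUBIC)
b=cv2.resize(s['img'][135:160,210:240],None,fx=10,fy=10,interpolation=cv2.INTER_CUBIC)
# blue keg for comparison (nut down)
d=cv2.resize(t['img'][145:170,280:320],None,fx=10,fy=10,interpolation=cv2.INTER_CUBIC)
e=cv2.resize(s['img'][235:260,300:330],None,fx=10,fy=10,interpolation=cv2.INTER_CUBIC)
cv2.imwrite('pics/nut3.png',np.vstack([np.hstack([a,b]),np.hstack([d,e])])[:,:,::-1])
F=np.array([.584,.279,.1625]); M=R(np.radians(-20.5))
for n,c in (('top',t),('side',s)):
    X,col=cloud(c,[.5,.22,.165],[.62,.36,.22]); col=col.astype(int); L=(X-F)@M*1000
    q=(L[:,2]>24)&(np.hypot(L[:,0],L[:,1])<14); print(n); print(np.c_[L[q].round(0),col[q]].astype(int).tolist())
E
python3 nut2.py
```

```text
26.85 [ 0.5642 -0.0155  0.4232] [ 3.141e+00 -1.000e-03 -3.006e+00] [ 0.065 -0.003 -0.011] [-0.4  0.2 -0.8] 0.027570408605861105
top
[[8, 2, 39, 78, 62, 35], [5, 1, 34, 84, 66, 33], [7, -2, 34, 91, 72, 39], [2, 8, 40, 108, 102, 92], [4, 4, 42, 96, 81, 55], [6, 0, 42, 97, 76, 40], [8, -3, 43, 94, 75, 37], [5, -4, 36, 96, 77, 40], [3, -6, 32, 103, 82, 43], [2, 5, 45, 97, 83, 59], [2, 2, 44, 89, 74, 45], [3, -1, 43, 99, 82, 48], [4, -4, 43, 108, 85, 44], [3, -6, 40, 85, 67, 34], [2, -7, 35, 108, 85, 45], [2, 2, 51, 87, 75, 56], [1, 1, 48, 95, 94, 95], [-1, -1, 43, 96, 93, 92], [0, -4, 42, 108, 90, 57], [2, -8, 44, 97, 77, 39], [-4, -7, 32, 116, 94, 55], [-2, 3, 50, 94, 93, 89], [-2, 0, 49, 103, 105, 115], [-1, -3, 48, 100, 104, 115], [-5, -3, 40, 105, 87, 58], [-2, -8, 43, 108, 87, 48], [-8, -2, 43, 106, 101, 95]]
side
[[2, 1, 49, 144, 138, 128], [-4, -1, 50, 132, 126, 122], [-1, 3, 45, 142, 129, 111], [3, -3, 45, 134, 117, 87], [6, 1, 40, 111, 97, 71], [-8, 6, 43, 120, 110, 97], [-3, -2, 44, 139, 118, 87], [1, -10, 44, 138, 116, 70], [3, 1, 37, 122, 100, 60], [7, -8, 38, 101, 85, 62], [-6, -2, 40, 136, 113, 75], [-2, -7, 39, 136, 108, 57], [1, -6, 36, 132, 104, 56], [4, -5, 33, 121, 99, 57], [-5, -7, 36, 140, 114, 73], [-2, -4, 32, 134, 107, 59], [-1, 5, 24, 134, 106, 55], [-2, -2, 24, 134, 107, 56]]
```

View pics/nut3.png

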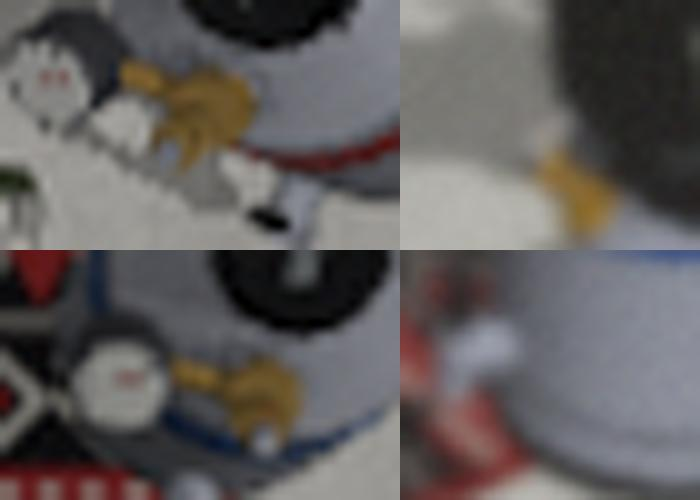

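The view shows the red nut's brass body now reaching about 43–44 mm up the axis (crop 185,140), against about 40 mm before, so it is well unscrewed. I'll add two more strokes to reach the stop.

Call:
arm_command --pt "0 40 0" --pt "0 45 0" --pt "0 45 0" --pt "0 45 0" --pt "0 45 0" --pt "0 45 0" --pt "-2 36 0" --pt "0 0 -20" --pt "0 0 -20" --pt "0 0 -10" --pt "0 0 -4" --pt "0 0 0" --spin '[-7, -8, -8, -8, -8, -8, -3, 0, 0, 0, 0, 0]'

```text
time: 28.15
tool_pos: [0.5622, 0.2868, 0.3697]
tool_rot: [-3.141, -0.0, 2.408]
contact_force: [-0.6, -0.3, 1.0]
opening: 0.0274
grip_force: 0.0
```

Call:
arm_command --pt "0 0 0" --pt "0 0 0" --pt "0 0 0" --pt "0 0 -1" --pt "0 0 0" --spin '[0, 0, 0, 0, 0]' --jaw -1 --squeeze 5

```text
time: 28.65
tool_pos: [0.5627, 0.2862, 0.3696]
tool_rot: [3.14, 0.001, 2.407]
contact_force: [0.5, -0.4, 4.7]
opening: 0.0156
grip_force: 5.1
```

Call:
arm_command --pt "0 0 0" --pt "0 0 0" --pt "0 0 0" --pt "0 0 0" --pt "0 0 0" --pt "0 0 0" --spin '[0, 0, 3, 7, 7, 7]' --squeeze 20

```text
time: 29.25
tool_pos: [0.5627, 0.2866, 0.3695]
tool_rot: [3.14, 0.002, 2.831]
contact_force: [1.8, -0.6, 5.4]
opening: 0.0145
grip_force: 20.1
```

```bash
python3 o.py
```

```text
29.25 [0.5627 0.2866 0.3695] [3.140e+00 2.000e-03 2.831e+00] [-0.204 -0.207 -0.18 ] [ 1.8 -0.6  5.4] 0.014478137008451849
```

Call:
arm_command --pt "0 0 0" --pt "0 0 0" --pt "0 0 0" --pt "0 0 0" --spin '[7, 7, 7, 5]'

```text
time: 29.65
tool_pos: [0.5626, 0.287, 0.3695]
tool_rot: [3.14, 0.002, -2.998]
contact_force: [0.6, 0.4, 6.8]
opening: 0.014
grip_force: 19.7
```

```bash
python3 o.py
```

```text
29.65 [0.5626 0.287  0.3695] [ 3.140e+00  2.000e-03 -2.998e+00] [ 0.23  -0.167  0.003] [0.6 0.4 6.8] 0.014020779324105328
```

Call:
arm_command --pt "0 0 0" --pt "0 0 0" --pt "0 0 3" --pt "0 0 0" --pt "0 0 0" --pt "0 0 0" --pt "0 0 0" --pt "0 0 0" --pt "0 0 -2" --pt "0 0 0" --spin '[0, 0, -4, -8, -8, -8, -8, -8, -6, 0]' --jaw -0.4

```text
time: 30.65
tool_pos: [0.5621, 0.2864, 0.3686]
tool_rot: [-3.139, -0.001, 2.406]
contact_force: [-0.9, -0.6, -0.5]
opening: 0.0277
grip_force: 0.0
```

Call:
arm_command --pt "0 0 0" --pt "0 0 0" --pt "0 0 0" --pt "0 0 -1" --pt "0 0 0" --spin '[0, 0, 0, 0, 0]' --jaw -1 --squeeze 5

```text
time: 31.15
tool_pos: [0.5624, 0.2865, 0.3691]
tool_rot: [3.141, 0.0, 2.408]
contact_force: [-0.5, 1.1, 1.2]
opening: 0.0162
grip_force: 4.9
```

Call:
arm_command --pt "0 0 0" --pt "0 0 0" --pt "0 0 0" --pt "0 0 0" --pt "0 0 0" --pt "0 0 0" --spin '[0, 0, 3, 7, 7, 7]' --squeeze 25

```text
time: 31.75
tool_pos: [0.5625, 0.2867, 0.3693]
tool_rot: [3.14, 0.001, 2.832]
contact_force: [-0.1, 1.7, 1.5]
opening: 0.0145
grip_force: 25.0
```

```bash
python3 o.py
```

```text
31.75 [0.5625 0.2867 0.3693] [3.140e+00 1.000e-03 2.832e+00] [ 0.372 -0.092 -0.026] [-0.1  1.7  1.5] 0.014508389461342532
```

Call:
arm_command --pt "0 0 0" --pt "0 0 0" --pt "0 0 0" --pt "0 0 0" --spin '[7, 7, 7, 5]'

```text
time: 32.15
tool_pos: [0.5623, 0.2866, 0.3691]
tool_rot: [3.141, 0.0, -2.998]
contact_force: [-1.5, 0.8, 4.1]
opening: 0.0145
grip_force: 25.6
```

```bash
python3 o.py
```

```text
32.15 [0.5623 0.2866 0.3691] [ 3.141  0.    -2.998] [ 0.049  0.177 -0.356] [-1.5  0.8  4.1] 0.014503394544532436
```

Call:
arm_command --pt "0 0 0" --pt "0 0 0" --pt "0 0 15" --pt "0 0 20" --pt "-17 7 0" --pt "0 0 0" --spin '[0, 0, 0, -5, -8, -8]' --jaw -0.4

```text
time: 32.75
tool_pos: [0.5443, 0.2938, 0.4043]
tool_rot: [-3.142, -0.0, 2.907]
contact_force: [0.1, 0.7, -1.5]
opening: 0.0275
grip_force: 0.0
```

Call:
arm_command --pt "0 0 0" --pt "0 0 0" --pt "0 0 -5" --pt "0 0 -10" --pt "0 0 0" --pt "0 0 0" --spin '[-8, 0, 0, 0, 0, 0]' --jaw -1 --squeeze 10

```text
time: 33.35
tool_pos: [0.5454, 0.2934, 0.388]
tool_rot: [-3.141, -0.001, 2.775]
contact_force: [-0.2, -0.0, 0.3]
opening: 0.0005
grip_force: 0.0
```

Call:
arm_command --pt "1.1 -0.4 -1.6" --pt "1.1 -0.4 -1.6" --pt "1.1 -0.4 -1.6" --pt "1.1 -0.4 -1.6" --pt "0 0 0" --pt "0 0 0" --spin '[0, 0, 0, 0, 0, 0]'

```text
time: 33.95
tool_pos: [0.5498, 0.2919, 0.3824]
tool_rot: [3.142, -0.0, 2.774]
contact_force: [-0.4, 0.1, -0.9]
opening: 0.0007
grip_force: 0.0
```

Call:
arm_command --pt "1.1 -0.4 -1.6" --pt "0 0 0" --pt "0 0 0" --spin '[0, 0, 0]'

```text
time: 34.25
tool_pos: [0.5508, 0.2916, 0.381]
tool_rot: [3.141, -0.0, 2.774]
contact_force: [-2.9, 0.3, 1.2]
opening: 0.0006
grip_force: 1.3
```

Contact has begun, so I continue in 1 mm steps.

Call:
arm_command --pt "0.5 -0.2 -0.8" --pt "0.5 -0.2 -0.8" --pt "0 0 0" --pt "0 0 0" --spin '[0, 0, 0, 0]'

```text
time: 34.65
tool_pos: [0.5518, 0.2911, 0.3794]
tool_rot: [3.141, -0.0, 2.774]
contact_force: [-3.1, 1.3, 4.2]
opening: 0.0003
grip_force: 2.4
```

Call:
arm_command --pt "0.5 -0.2 -0.8" --pt "0.5 -0.2 -0.8" --pt "0 0 0" --pt "0 0 0" --spin '[0, 0, 0, 0]'

```text
time: 35.05
tool_pos: [0.5529, 0.2907, 0.378]
tool_rot: [3.141, 0.0, 2.774]
contact_force: [-3.9, 0.6, 5.1]
opening: 0.0003
grip_force: 2.9
```

Call:
arm_command --pt "0.5 -0.2 -0.8" --pt "0 0 0" --pt "0 0 0" --spin '[0, 0, 0]'

```text
time: 35.35
tool_pos: [0.5531, 0.2907, 0.3776]
tool_rot: [3.141, 0.0, 2.774]
contact_force: [-5.5, 0.2, 8.2]
opening: 0.0008
grip_force: 4.1
```

Call:
arm_command --pt "0.5 -0.2 -0.8" --pt "0 0 0" --pt "0 0 0" --spin '[0, 0, 0]'

```text
time: 35.65
tool_pos: [0.5534, 0.2906, 0.3773]
tool_rot: [3.14, -0.0, 2.775]
contact_force: [-6.0, 0.9, 10.5]
opening: 0.0005
grip_force: 5.7
```

Call:
arm_command --pt "0.5 -0.2 -0.8" --pt "0.5 -0.2 -0.8" --pt "0 0 0" --pt "0 0 0" --pt "0 0 0" --pt "0 0 0" --pt "0 0 0" --pt "0 0 0" --pt "0 0 0" --pt "0 0 0" --pt "0 0 0" --pt "0 0 0" --pt "0 0 0" --pt "0 0 0" --spin '[0, 0, 0, 0, 0, 0, 0, 0, 0, 0, 0, 0, 0, 0]'

```text
time: 37.05
tool_pos: [0.5541, 0.2905, 0.3768]
tool_rot: [3.139, 0.0, 2.775]
contact_force: [-9.1, 1.2, 17.3]
opening: 0.0004
grip_force: 9.1
```

Call:
arm_command --pt "-1.1 0.4 1.6" --pt "0 0 0" --pt "0 0 0" --spin '[0, 0, 0]'

```text
time: 37.35
tool_pos: [0.5536, 0.2905, 0.3773]
tool_rot: [3.14, 0.001, 2.774]
contact_force: [-4.5, 1.0, 9.6]
opening: 0.0008
grip_force: 5.2
```

Call:
arm_command --pt "-1.1 0.4 1.6" --pt "0 0 0" --pt "0 0 0" --spin '[0, 0, 0]'

```text
time: 37.65
tool_pos: [0.5529, 0.2907, 0.3783]
tool_rot: [3.14, 0.002, 2.774]
contact_force: [-1.4, -0.1, 7.0]
opening: 0.0006
grip_force: 3.1
```

Call:
arm_command --pt "-1.1 0.4 1.6" --pt "0 0 0" --pt "0 0 0" --spin '[0, 0, 0]'

```text
time: 37.95
tool_pos: [0.5519, 0.291, 0.3795]
tool_rot: [3.141, 0.001, 2.774]
contact_force: [0.7, 0.5, 4.5]
opening: 0.0006
grip_force: 2.5
```

Call:
arm_command --pt "-1.1 0.4 1.6" --pt "0 0 0" --pt "0 0 0" --spin '[0, 0, 0]'

```text
time: 38.25
tool_pos: [0.5508, 0.2914, 0.3809]
tool_rot: [3.141, 0.001, 2.774]
contact_force: [2.9, 0.8, 4.4]
opening: 0.0006
grip_force: 2.0
```

Call:
arm_command --pt "-1.1 0.4 1.6" --pt "-1.1 0.4 1.6" --pt "-2 1 5" --pt "-5 2 15" --pt "0 -20 25" --pt "0 -40 0" --pt "0 -40 0" --pt "0 -40 0" --pt "0 -40 0" --pt "0 -40 0" --pt "0 -40 0" --pt "0 0 0" --pt "0 0 0" --spin '[0, 0, 0, 0, 0, 0, 0, 0, 0, 0, 0, 0, 0]'

```text
time: 39.55
tool_pos: [0.5411, 0.0348, 0.429]
tool_rot: [3.141, -0.001, 2.772]
contact_force: [-0.7, 0.1, 0.0]
opening: 0.0002
grip_force: 0.0
```

```bash
python3 nut2.py; python3 - <<'E'
from fit import *
t=cam('top'); s=cam('side')
for c in(t,s):
    X,col=cloud(c,[.37,-.13,.01],[.56,.06,.05]); k=col.max(1)<60; print('cap',k.sum(),X[k].mean(0) if k.any() else '')
save(s,'end',(200,130,350,270),4)
E
```

```text
top
[[5, 6, 37, 90, 83, 74], [4, 4, 34, 69, 55, 32], [5, 1, 33, 66, 53, 27], [5, -2, 32, 89, 70, 36], [4, 6, 43, 96, 93, 86], [7, 2, 45, 95, 80, 54], [4, 1, 40, 93, 73, 37], [7, -3, 43, 89, 70, 38], [7, -5, 40, 103, 82, 43], [2, -5, 30, 98, 77, 41], [1, 6, 44, 101, 85, 58], [3, 2, 45, 86, 71, 45], [4, -1, 45, 101, 82, 46], [6, -5, 46, 106, 84, 44], [3, -6, 40, 101, 79, 41], [1, -7, 35, 96, 76, 38], [0, 4, 48, 95, 81, 58], [3, 0, 50, 94, 92, 94], [1, -2, 46, 95, 91, 90], [2, -5, 45, 105, 84, 47], [2, -8, 44, 106, 84, 42], [-1, -8, 37, 88, 75, 52], [-3, 3, 50, 93, 90, 87], [0, -1, 51, 101, 104, 112], [-1, -3, 48, 100, 104, 116], [-3, -5, 44, 104, 83, 50], [-3, -7, 42, 107, 86, 47], [-8, 1, 45, 99, 89, 93], [-7, -2, 45, 105, 99, 93], [-8, -4, 42, 105, 87, 61]]
side
[[2, 3, 48, 141, 136, 127], [5, 1, 46, 126, 118, 107], [-4, -1, 49, 131, 127, 120], [-1, 0, 46, 135, 123, 107], [2, 3, 42, 131, 118, 89], [7, -8, 44, 112, 102, 73], [-7, 1, 45, 133, 120, 103], [-3, -2, 43, 138, 120, 84], [2, -12, 45, 140, 117, 69], [4, -7, 40, 125, 107, 60], [5, 4, 32, 106, 93, 64], [-5, -5, 41, 142, 119, 75], [-2, -5, 38, 145, 122, 63], [1, -6, 36, 139, 115, 59], [-6, -4, 34, 137, 115, 69], [-2, -5, 32, 135, 114, 60], [0, 3, 25, 129, 105, 54], [-2, -4, 25, 132, 106, 54]]
cap 50 [ 0.479  -0.0361  0.0305]
cap 23 [ 0.4747 -0.0421  0.0274]
```

View pics/end.png

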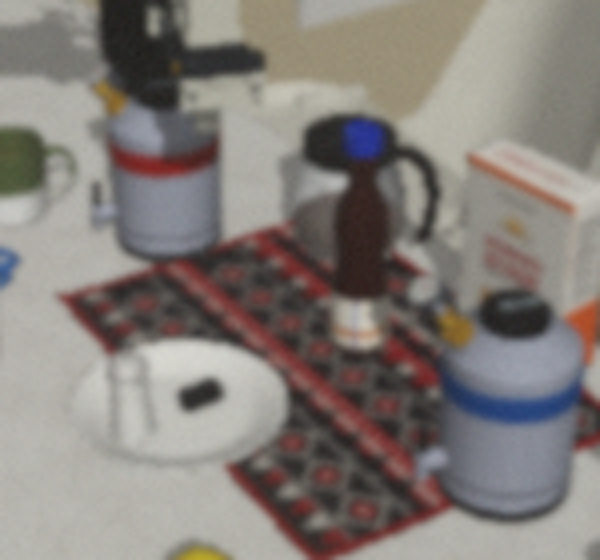

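The cap lies on the plate at (200,393), with the salt (130,395) and syrup (360,260) standing where they were. The nut top is now about 45 mm up the axis, and the pin tip is back out at about 50 mm.

```bash
python3 -c "
from cell import *
print(hand_in())"
```

```text
the job is handed in; nothing more can be done
None
```

The job is handed in, and hand-in returned no verdict: the red keg's cap lies released on the plate, the nut is unscrewed to about its stop, and the pin was pressed fully in, held over a second and sprang back, with the salt, syrup and blue keg's valve left alone.

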